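# Date-stamp the sauce cup with a spring stamp

### The arm

A 7-joint arm with a two-finger parallel gripper is mounted at the origin on a cart in front of the work surface, level with it; the furniture and walls round the work are solid. World frame = base frame: x ahead of the robot, y to its left, z up, the work surface at z = 0. Lengths are in m, angles in rad, forces in N, time in s.
With the tool pointing down it reaches from about 0.35 to 0.9 m from the base axis. Payload 7.2 kg.
Tool frame: the origin (TCP) lies at the very end of the fingers, on their centre line; the grasp point (between the pads) lies 19 mm behind it (r.hold_point_z is the distance from the TCP to the grasp point, in m); z points along the fingers, y is the direction in which the jaws open and shut (so a half turn about z gives the same grasp; the last joint's range is limited). The gripper opens to 88 mm and grips with 3 to 60 N. Pads are 20 mm wide; open, the fingers measure 115 mm over their backs; the gripper's body (75 mm by 178 mm) begins 61 mm behind the grasp point.
Start: joints at [-1.416, 0.411, -0.013, 1.596, 0.006, 1.134, -0.082], TCP at [0.138, 0.61, 0.223] pointing down, gripper open.
Joint ranges: [-2.95, 2.95], [-0.29, 1.99], [-1.47, 1.44], [0.14, 2.54], [-1.03, 4.17], [0.13, 1.85], [-2.86, 2.86]. Speed limits (rad/s): [2.39, 2.39, 3.01, 3.01, 3.14, 3.14, 3.14].

### API

Orientations are given as a unit quaternion [x, y, z, w].
In Python, from rig import monitor, eyes, job, r gives the robot as it stands.
- The arm moves only by the tool step_arm, never from a script. Its argument "series" is one flat list of numbers, 6 for each row, row after row: the shift along the tool's x, y, z in mm, then the turn, a rotation vector about the tool's x, y, z in degrees. In form: [tx, ty, tz, ax, ay, az, tx, ty, tz, ax, ay, az, ...]. A call has 1 to 20 rows; each row shifts and turns the pose as measured when the row begins, along the tool's axes as they then stand; what a row does not reach is not made up. A row lasts 1/8 s, in which the tool goes at most 62.5 mm and 10.7 degrees, less where a joint would pass 70% of its speed; a pose out of reach is approached as far as the arm can. A call is refused whole if a number of a shift passes 62.5 or a number of a turn 10.7, either way. A call with a gripper value outside its range is refused whole. "fingers" is the opening, from 0 (shut) to 1 (fully open), set as the call begins (left out, the last holds). The fingers move at their own pace and stop on an object; "grip_force" is the grip in N (left out, the last holds). Time passes only in rows, so rows that do not move let the fingers close. It gives the time, the measured TCP pose, the force and the opening at its end, in the units of the state.
- monitor.sense(): the state, without advancing time (a new reading comes with each control period).
- eyes.camera(name): name is "scene" or "side" or "wrist"; returns the picture (480x640x3 uint8, red, green, blue); there is no depth.
- eyes.camera_model(name): a dict with "fx", "fy", "cx", "cy" (pixels), "R" (3x3) and "t" (3): a world point X has camera coordinates R X + t; the wrist camera has in their place "hand_eye" (4x4, takes a point from camera to tool coordinates, whose origin is the TCP and whose axes are the flange's). Camera axes: x right, y down, z forward; pixel columns grow to the right and rows downward; lengths in m; the calibration is good to about 2 mm. A picture is of the moment at which its call begins: read the wrist's pose just before it. camera_model takes no time and is no camera call.
- job.close_job(): hands the job in, once; it reports no verdict.
The state is a dict: "time": time; "joint_pos": joint angles; "joint_vel": joint speeds; "joint_torque": joint torques, N m; "ee_pos": TCP position; "tcp_rot": TCP orientation; "force": force on the tool from outside, world axes, zero at the start; "ft_torque": the same for the moment, N m; "finger_gap": opening from 0.0 (shut) to 1.0 (fully open).
Only numpy, scipy, OpenCV 4.12 (cv2) and the standard library are available. Lean on these libraries where they do the work, as an engineer would, in place of code of your own. Each camera call takes 0.05 s, during which the arm holds its last target.

### The job

Two spring stamps stand on the worktop; a lidded sauce cup stands in the nest of one of them, the other is empty. Cock the stamp that holds the cup by drawing its black knob straight up until the catch holds the ram up by itself, let go of the stamp, then press down the black thumb pad of its trip lever so that the ram shoots down on the lid. Do not cock the empty stamp, leave the cup standing in its nest, and take the hand away at the end.

Things in the scene. Friction and masses are not known exactly. Their poses are not given: they have to be found in the camera images.
- stamp_a: the stamp to use, the one with the sauce cup in it: a fixed white C-frame bench stamp, foot plate 156 x 100 x 8 mm, whole height 196 mm with its ram down. Origin: centre of its underside, on the worktop. Its x axis runs level from the open side (cup and ram, 28 mm to -x of the origin) to the column (54 mm to +x); z up. The 36 mm wide arm above the cup has its top at 134 mm
- stamp_a_knob (a point): middle of the grip of that stamp's black knob, an upright ribbed cylinder 28 mm across and 28 mm tall on top of the ram: the knob reaches from 14 mm below to 14 mm above this point. It is 28 mm to -x of the stamp's origin, at height 182 mm with the ram down, and moves with the ram. Drawing it up takes about 7 N at first and 9 N at the catch; let go before the catch holds, it snaps back down
- stamp_a_ram (a joint): how far that stamp's ram is drawn up from its bottom stop, in m: about 0.002 when it rests on the cup's lid, 0.030 when hanging on the catch, 0.038 at its upper stop. The catch snaps in by itself once the ram has passed 0.030; draw it to 0.033 to 0.036, then let go and it settles back on the catch
- stamp_a_pad (a point): centre of the top face of that stamp's black thumb pad, a disc 28 mm across on the trip lever, 43 mm to +x of the stamp's origin (71 mm from the knob's axis), at height 165 mm when the ram is down and about 9 mm higher (174 mm) when the ram hangs on the catch. Pressing it down about 9 mm from there, with 2 to 5 N, frees the ram (press 12 to 15 mm to be sure); the pad can go down about 18 mm in all from there, then meets a stop; it springs back by itself
- sauce_cup: the lidded white sauce cup to be stamped, 73 mm across and 49 mm tall, about 60 g, loose; it stands under the ram of stamp_a in a nest, a 7 mm high steel ring of 78 mm inner diameter. Origin: centre of its underside
- stamp_a_nest (a point): centre of the floor of that stamp's nest, below the ram, 8 mm above the worktop. (Left of the work stands a tall fixed black cup sealer, from 0.28 m ahead of the robot base and 0.42 m to its left, over 0.4 m high: a hand that starts beside it is best drawn back towards the robot first)
- stamp_b_ram (a joint): the same for the second stamp, an equal one with an empty nest standing to the left or right of the first one: 0 with its ram down. It must stay down
Not all that is in view belongs to the job. Leave any red or turquoise look-alike of the sauce_cup alone.

How it is judged:
By the outcome, as a careful person would: the job done as asked, in the order asked, and still so for the second after the job is handed in, with the robot touching nothing.
It also fails if it takes over 42 s, if anything falls off the work surface, if the arm or the gripper's body presses on something with over 40 N, if the wrist force passes 120 N, or if a joint passes its speed limit or range.

## Working session

There is one attempt and no reset: what is moved stays moved. The work goes in short steps, Python scripts to look and compute and a tool call to move; the robot and the scene stay as the last step left them, time stands still between calls to the robot, and variables do not carry over. Pictures are saved under pics/ and viewed, and the job is handed in when it is done.

Besides the shell and the picture viewer there is one more tool, called after "Request:" as name(argument=value, ...) on one line, values as JSON. step_arm: Moves the arm, as the interface text tells. Its arguments: {"type":"object","properties":{"series":{"type":"array","items":{"type":"number"}},"fingers":{"type":"number"},"grip_force":{"type":"number"}},"required":["series"]}

```bash
ls; mkdir -p pics; python3 - <<'E'
from rig import monitor, eyes, job, r
import cv2
s=monitor.sense(); print(s)
print(r.hold_point_z)
for n in ["scene","side","wrist"]:
    im=eyes.camera(n); cv2.imwrite(f"pics/{n}0.png",im[:,:,::-1]); print(n,eyes.camera_model(n))
E
```

```text
pics
{'time': 0.0, 'joint_pos': array([-1.41621159,  0.4119266 , -0.01271119,  1.59702303,  0.00560235,
        1.13431296, -0.08217786]), 'joint_vel': array([ 3.21321362e-04, -8.21385998e-05,  7.42107656e-04, -1.73799770e-03,
       -1.19094479e-03, -1.70220933e-03, -1.06017078e-03]), 'joint_torque': array([-7.59390550e-04, -5.87954307e+01,  6.41871840e-01, -2.91072822e+01,
       -5.36489964e-02,  1.83603808e-02,  1.46252314e-04]), 'ee_pos': array([0.1380225 , 0.60905194, 0.22180106]), 'tcp_rot': array([ 1.11138801e-01,  9.93804558e-01, -8.16535732e-04, -3.18081449e-05]), 'force': array([-0.34831107, -0.41704013,  0.34855464]), 'ft_torque': array([ 0.04171745, -0.04139909,  0.06249939]), 'finger_gap': 0.9984097295028066}
0.0187
scene {'fx': 498.1230565809045, 'fy': 498.1230565809045, 'cx': 319.6749063675966, 'cy': 234.87262407216792, 'R': array([[-0.66417293, -0.74730867,  0.02010178],
       [-0.4507248 ,  0.37884107, -0.80828621],
       [ 0.59642391, -0.54590219, -0.58844653]]), 't': array([0.34082575, 0.3438468 , 0.56540156])}
side {'fx': 572.6993058924289, 'fy': 572.6993058924289, 'cx': 317.4587552598029, 'cy': 238.1983111631706, 'R': array([[-0.92912722, -0.36975519,  0.00192669],
       [-0.32839339,  0.82277535, -0.46389493],
       [ 0.16994233, -0.43165012, -0.88588813]]), 't': array([0.48243582, 0.24044765, 0.85303037])}
wrist {'fx': 352.8094216002219, 'fy': 352.8094216002219, 'cx': 315.9936808015658, 'cy': 241.5742490180115, 'hand_eye': array([[ 1.56862245e-03, -9.56003295e-01, -2.93351734e-01,
         8.06708810e-02],
       [ 9.99998657e-01,  1.63912547e-03,  5.49168440e-06,
         1.28266197e-04],
       [ 4.75590229e-04, -2.93351348e-01,  9.56004582e-01,
        -1.62082111e-01],
       [ 0.00000000e+00,  0.00000000e+00,  0.00000000e+00,
         1.00000000e+00]])}
```

View pics/scene0.png

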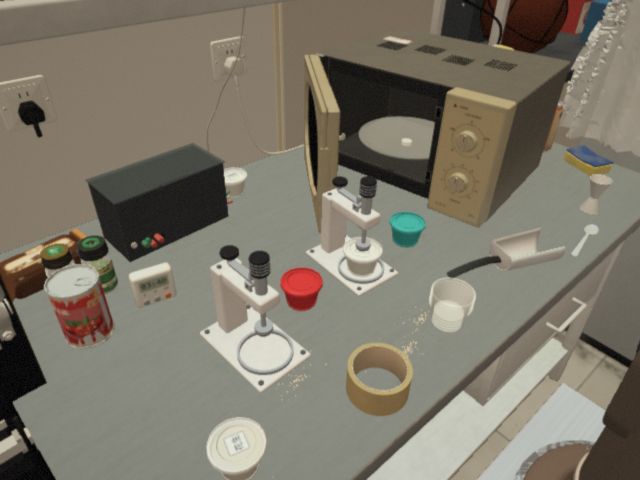

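View pics/side0.png

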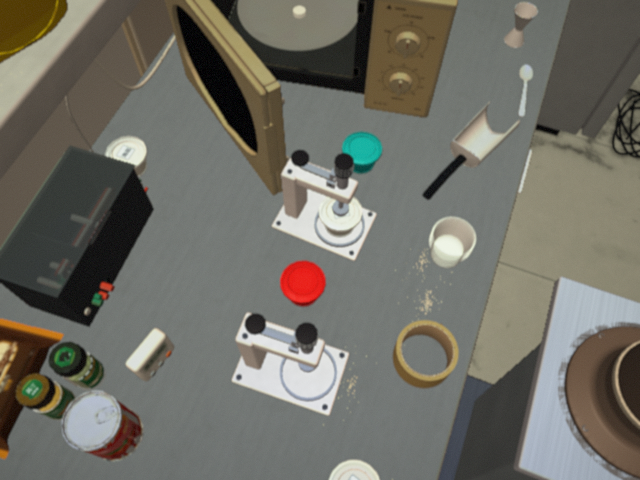

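View pics/wrist0.png

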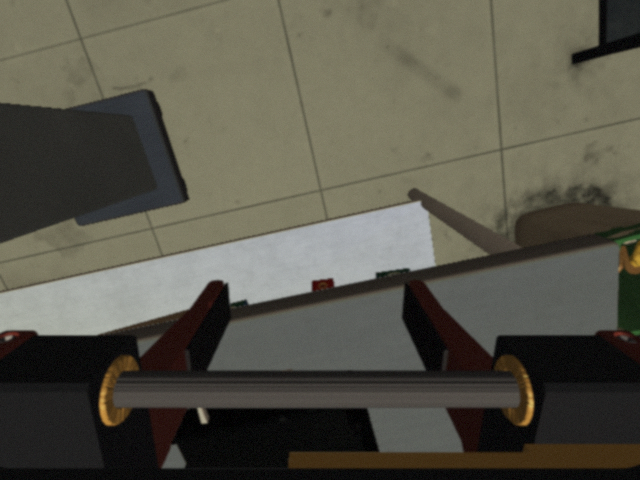

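```bash
python3 - <<'E'
import cv2
a=cv2.imread("pics/scene0.png")[160:310,280:440]; b=cv2.imread("pics/side0.png")[130:280,250:410]
cv2.imwrite("pics/c1.png",cv2.resize(a,(800,600)[:2] if 0 else (640,600),interpolation=3))
cv2.imwrite("pics/c2.png",cv2.resize(b,(640,600),interpolation=3))
E
```

```text
(no output)
```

View pics/c1.png

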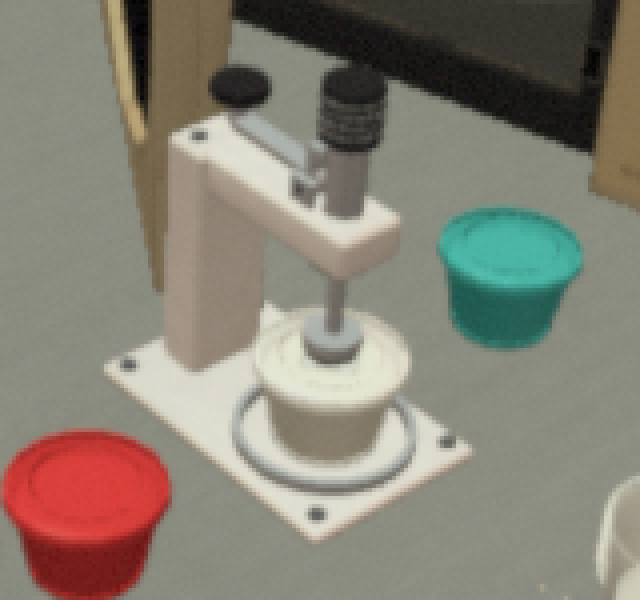

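View pics/c2.png

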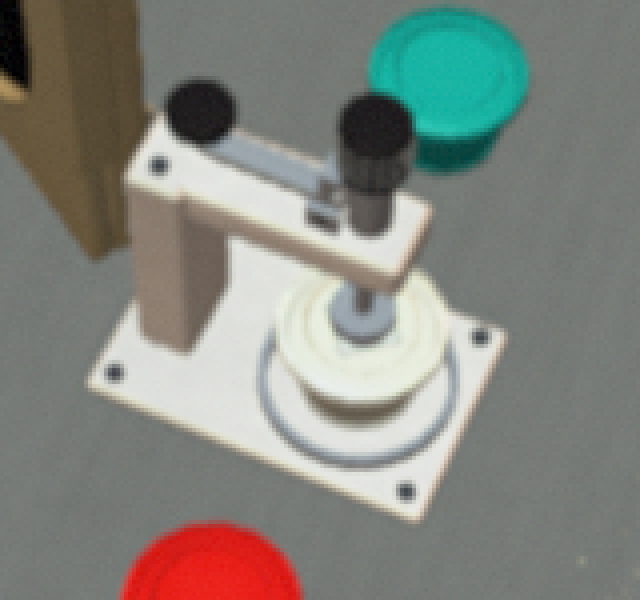

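```bash
cat > h.py <<'E'
import numpy as np
from scipy.spatial.transform import Rotation as R
from scipy.optimize import least_squares
from rig import monitor, eyes, job, r
def proj(m,X):
    c=np.asarray(m["R"])@X+m["t"]; return np.array([m["fx"]*c[0]/c[2]+m["cx"],m["fy"]*c[1]/c[2]+m["cy"]])
E
python3 - <<'E'
from h import *
P=dict(c1=(-.078,.05,.008),c2=(.078,.05,.008),c3=(-.078,-.05,.008),k=(-.028,0,.198),p=(.043,0,.165))
O={"scene":dict(c1=(360,293.8),c2=(306.3,251.8),c3=(398,272.5),k=(368.5,180.8),p=(340,180.8)),
"side":dict(c1=(354.5,260),c2=(272.5,225.8),c3=(376.5,213.3),k=(344,160.5),p=(300.3,157))}
M={n:eyes.camera_model(n) for n in O}
def f(q,v=0):
    c,s=np.cos(q[2]),np.sin(q[2]); out=[]
    for n in O:
        for k in O[n]:
            a=P[k]; X=np.array([q[0]+c*a[0]-s*a[1],q[1]+s*a[0]+c*a[1],a[2]])
            e=proj(M[n],X)-O[n][k]; out+=list(e)
            if v: print(n,k,e.round(1))
    return out
for y0 in (0,1.5,3,-1.5):
    q=least_squares(f,[.6,0,y0],loss="soft_l1"); print(q.x,q.cost,np.degrees(q.x[2]))
    if q.cost<80: best=q.x
f(best,1); c,s=np.cos(best[2]),np.sin(best[2])
print("knob",best[:2]-.028*np.array([c,s]),"pad",best[:2]+.043*np.array([c,s]))
E
```

```text
[ 0.54767781 -0.10851889 -0.05396163] 7.198880154158763 -3.0917738596083613
[ 0.54767781 -0.10851889 -0.05396166] 7.198880154167302 -3.091775602599514
[ 0.49547868 -0.10469896  3.06905184] 815.3587299910331 175.84371768376616
[ 0.54767781 -0.10851889 -0.05396163] 7.198880154157778 -3.0917735234954558
scene c1 [-1.6  0.4]
scene c2 [-1.7 -1.3]
scene c3 [ 0.4 -0.7]
scene k [-0.3 -1.4]
scene p [-0.7 -1.2]
side c1 [1.3 0.4]
side c2 [-0.7 -0. ]
side c3 [ 1.9 -0.3]
side k [1.3 0. ]
side p [ 0.4 -0. ]
knob [ 0.51971857 -0.1070087 ] pad [ 0.59061522 -0.11083812]
```

Request:
step_arm(series=[-3,-35,-10,0,0,0,-3,-35,-10,0,0,0,-3,-35,-10,0,0,0,-3,-35,-10,0,0,0,-3,-35,-10,0,0,0,-3,-35,-8,0,0,0], grip_force=30, fingers=0.7)

```text
time: 0.9
ee_pos: [0.1081, 0.3945, 0.2789]
tcp_rot: [0.111, 0.994, -0.003, -0.0]
force: [-0.0, 0.2, 0.4]
finger_gap: 0.699
```

Request:
step_arm(series=[-35,-17,0,0,0,-1,-35,-17,0,0,0,-1,-35,-17,0,0,0,-1,-35,-17,0,0,0,-1,-35,-17,0,0,0,-1,-35,-17,0,0,0,-1])

```text
time: 1.65
ee_pos: [0.2997, 0.2519, 0.2805]
tcp_rot: [0.054, 0.999, -0.001, -0.0]
force: [0.2, 0.6, -0.6]
finger_gap: 0.7
```

Request:
step_arm(series=[-24,-30,0,0,0,-0.3,-24,-30,0,0,0,-0.3,-24,-30,0,0,0,-0.3,-24,-30,0,0,0,-0.3,-24,-30,0,0,0,-0.3,-24,-30,0,0,0,-0.3,-24,-30,0,0,0,-0.3,-24,-30,0,0,0,-0.3,-24,-30,0,0,0,-0.3,-24,-30,0,0,0,-0.3,-20,-30,0,0,0,0,0,0,0,0,0,0])

```text
time: 3.15
ee_pos: [0.5385, -0.1125, 0.2804]
tcp_rot: [0.028, 1.0, -0.001, -0.0]
force: [-0.5, -0.2, 0.4]
finger_gap: 0.701
```

```bash
python3 - <<'E'
from h import *
import cv2
s=monitor.sense(); im=eyes.camera("wrist"); cv2.imwrite("pics/w1.png",im[:,:,::-1])
print(s["time"],s["ee_pos"],s["tcp_rot"])
m=eyes.camera_model("wrist"); H=np.array(m["hand_eye"]); Rt=R.from_quat(s["tcp_rot"]).as_matrix()
for X in ([.5197,-.107,.198],[.5906,-.1108,.165]):
    c=np.linalg.inv(H)@np.append(Rt.T@(np.array(X)-s["ee_pos"]),1)
    print(m["fx"]*c[0]/c[2]+m["cx"],m["fy"]*c[1]/c[2]+m["cy"])
E
```

```text
3.15 [ 0.53846975 -0.11247536  0.28043243] [ 2.78384703e-02  9.99611713e-01 -1.19463492e-03 -1.28622114e-04]
322.3536125708964 223.65681256500244
321.4116942162852 294.256438190259
```

View pics/w1.png

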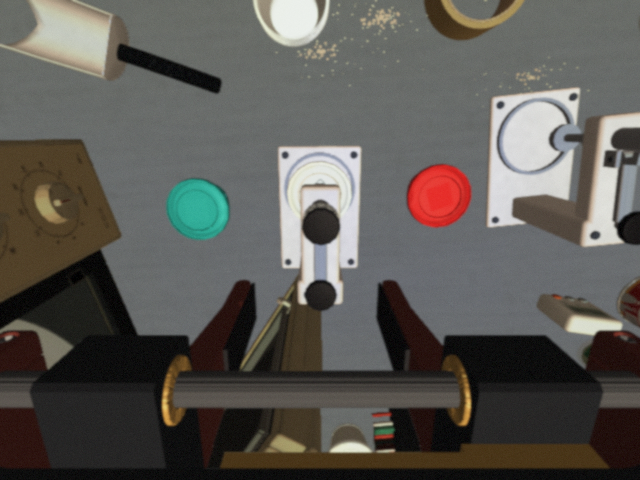

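```bash
python3 - <<'E'
from h import *
import cv2
M={n:eyes.camera_model(n) for n in("scene","side")}
def ray(n,u,v,z):
    m=M[n];d=np.array([(u-m["cx"])/m["fx"],(v-m["cy"])/m["fy"],1]);Rm=np.array(m["R"]);C=-Rm.T@m["t"];d=Rm.T@d
    return (C+d*(z-C[2])/d[2]).round(3)
print("foot",ray("scene",320,228,0),ray("side",277,190,0))
for z in(.15,.2,.25,.3): print(z,ray("scene",323,109,z),ray("side",265,90,z),"side r",ray("side",280,83,z))
a=cv2.imread("pics/scene0.png")[40:240,260:420]; b=cv2.imread("pics/side0.png")[0:200,150:310]
cv2.imwrite("pics/d.png",cv2.resize(cv2.hconcat([a,b]),(800,500),interpolation=3))
E
```

```text
foot [ 0.674 -0.144  0.   ] [ 0.651 -0.137  0.   ]
0.15 [ 0.878 -0.331  0.15 ] [ 0.7   -0.222  0.15 ] side r [ 0.683 -0.245  0.15 ]
0.2 [ 0.786 -0.247  0.2  ] [ 0.678 -0.182  0.2  ] side r [ 0.662 -0.204  0.2  ]
0.25 [ 0.694 -0.163  0.25 ] [ 0.656 -0.143  0.25 ] side r [ 0.641 -0.162  0.25 ]
0.3 [ 0.602 -0.078  0.3  ] [ 0.634 -0.103  0.3  ] side r [ 0.62  -0.121  0.3  ]
```

View pics/d.png

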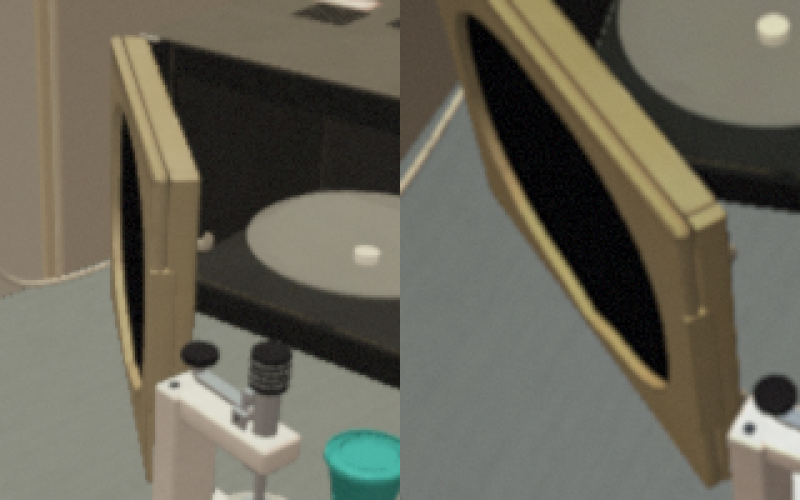

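Request:
step_arm(series=[18,3.5,0,0,0,0,0,0,20,0,0,0,0,0,25,0,0,0,0,0,25,0,0,0,0,0,25,0,0,0,0,0,18,0,0,0,0,0,0,0,0,0])

```text
time: 4.08
ee_pos: [0.5164, -0.0952, 0.1642]
tcp_rot: [0.022, 1.0, 0.003, -0.001]
force: [0.6, -0.7, 0.5]
finger_gap: 0.702
```

```bash
python3 - <<'E'
from h import *
import cv2
print(monitor.sense()["ee_pos"],monitor.sense()["force"])
a=eyes.camera("scene")[140:290,280:440]; b=eyes.camera("side")[100:250,250:410]
cv2.imwrite("pics/e1.png",cv2.resize(cv2.hconcat([a,b]),(800,375),interpolation=3)[:,:,::-1])
E
```

```text
[ 0.51638736 -0.09519953  0.16417281] [ 0.55455961 -0.67364426  0.49722833]
```

View pics/e1.png

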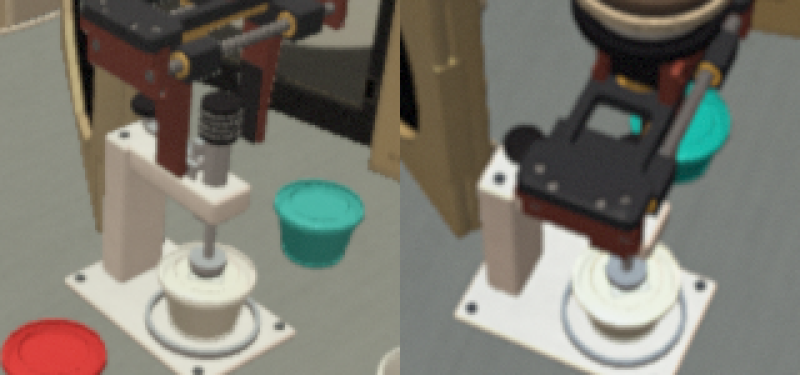

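Request:
step_arm(series=[-2,-6,0,0,0,0,-2,-6,0,0,0,0,0,0,0,0,0,0])

```text
time: 4.55
ee_pos: [0.5224, -0.1088, 0.1676]
tcp_rot: [0.022, 1.0, 0.003, 0.002]
force: [-0.3, 0.1, 0.2]
finger_gap: 0.703
```

Request:
step_arm(series=[1,0,1,0,0,0,0,0,0,0,0,0,0,0,0,0,0,0,0,0,0,0,0,0,0,0,0,0,0,0,0,0,0,0,0,0], fingers=0.1, grip_force=40)

```text
time: 5.3
ee_pos: [0.5213, -0.1083, 0.1667]
tcp_rot: [0.021, 1.0, 0.004, 0.002]
force: [-0.6, 1.3, 0.3]
finger_gap: 0.311
```

Request:
step_arm(series=[0,0,-6,0,0,0,0,0,-6,0,0,0,0,0,-6,0,0,0,0,0,-5,0,0,0,0,0,0,0,0,0])

```text
time: 5.92
ee_pos: [0.5212, -0.1083, 0.1901]
tcp_rot: [0.021, 1.0, 0.003, 0.002]
force: [3.4, -1.0, -9.9]
finger_gap: 0.311
```

Request:
step_arm(series=[0,0,-4,0,0,0,0,0,-4,0,0,0,0,0,0,0,0,0,0,0,0,0,0,0])

```text
time: 6.42
ee_pos: [0.5212, -0.1083, 0.1983]
tcp_rot: [0.021, 1.0, 0.003, 0.002]
force: [4.1, 0.4, -9.2]
finger_gap: 0.311
```

Request:
step_arm(series=[0,0,-1,0,0,0,0,0,0,0,0,0])

```text
time: 6.68
ee_pos: [0.5212, -0.1083, 0.1992]
tcp_rot: [0.021, 1.0, 0.003, 0.002]
force: [4.1, 0.0, -10.0]
finger_gap: 0.314
```

```bash
python3 - <<'E'
from h import *
import cv2
print(monitor.sense()["ee_pos"],monitor.sense()["force"])
a=eyes.camera("scene")[140:290,280:440]; b=eyes.camera("side")[100:250,250:410]
cv2.imwrite("pics/e2.png",cv2.resize(cv2.hconcat([a,b]),(800,375),interpolation=3)[:,:,::-1])
E
```

```text
[ 0.52123482 -0.10827705  0.19923631] [ 4.0770784   0.02037339 -9.95457548]
```

View pics/e2.png

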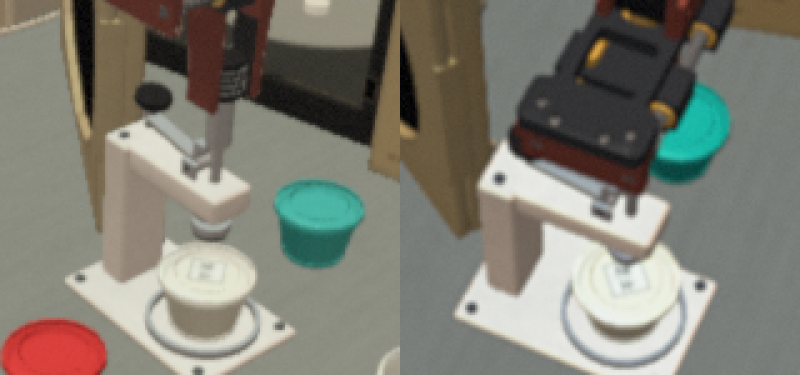

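Request:
step_arm(series=[0,0,2.5,0,0,0,0,0,2,0,0,0,0,0,0,0,0,0])

```text
time: 7.15
ee_pos: [0.5213, -0.1083, 0.1945]
tcp_rot: [0.021, 1.0, 0.003, 0.002]
force: [2.2, -0.1, -6.8]
finger_gap: 0.31
```

Request:
step_arm(series=[0,0,1,0,0,0,0,0,0,0,0,0])

```text
time: 7.4
ee_pos: [0.5213, -0.1083, 0.1944]
tcp_rot: [0.021, 1.0, 0.003, 0.002]
force: [1.5, 1.1, -4.2]
finger_gap: 0.313
```

Position holds while the force falls: the catch is bearing the load. Release.

Request:
step_arm(series=[0,0,0.5,0,0,0,0,0,0,0,0,0,0,0,0,0,0,0,0,0,0,0,0,0], fingers=0.7)

```text
time: 7.9
ee_pos: [0.5211, -0.1087, 0.1945]
tcp_rot: [0.022, 1.0, 0.004, 0.002]
force: [0.6, 0.3, 0.4]
finger_gap: 0.694
```

```bash
python3 - <<'E'
from h import *
import cv2
print(monitor.sense()["ee_pos"],monitor.sense()["force"])
a=eyes.camera("scene")[140:290,280:440]; b=eyes.camera("side")[100:250,250:410]
cv2.imwrite("pics/e3.png",cv2.resize(cv2.hconcat([a,b]),(800,375),interpolation=3)[:,:,::-1])
E
```

```text
[ 0.52111797 -0.10869197  0.19445292] [0.63042707 0.30651721 0.35980195]
```

View pics/e3.png

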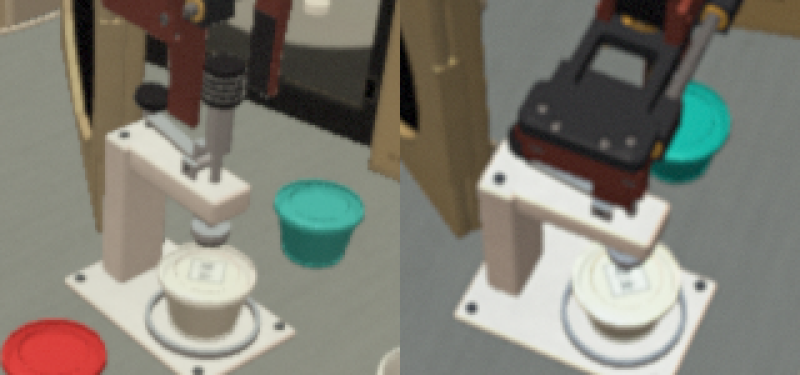

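Request:
step_arm(series=[0,0,-12,0,0,0,0,0,-18,0,0,0,0,0,-20,0,0,0,0,0,-12,0,0,0,0,0,0,0,0,0])

```text
time: 8.62
ee_pos: [0.5211, -0.1096, 0.2607]
tcp_rot: [0.022, 1.0, 0.003, 0.002]
force: [-0.3, -0.2, -1.0]
finger_gap: 0.7
```

Request:
step_arm(series=[0,0,0,0,0,8,0,0,0,0,0,8,0,0,0,0,0,8,0,0,0,0,0,0], fingers=0)

```text
time: 9.12
ee_pos: [0.52, -0.1091, 0.2589]
tcp_rot: [0.235, 0.972, 0.004, 0.0]
force: [-0.3, -0.8, -1.1]
finger_gap: 0.287
```

```bash
python3 - <<'E'
from h import *
s=monitor.sense(); print(s["ee_pos"])
print((R.from_quat(s["tcp_rot"]).as_matrix().T@(np.array([.591,-.1112,.262])-s["ee_pos"])*1000).round(1), R.from_quat(s["tcp_rot"]).as_matrix().round(3))
E
```

```text
[ 0.5199911  -0.10910644  0.25887616]
[-64.1  30.6  -3. ] [[-0.89   0.456  0.002]
 [ 0.456  0.89   0.007]
 [ 0.001  0.007 -1.   ]]
```

Request:
step_arm(series=[-16,7.5,-1,0,0,0,-20,9,-1,0,0,0,-18,9,0,0,0,0,-10,5,0,0,0,0,0,0,0,0,0,0,0,0,0,0,0,0])

```text
time: 9.88
ee_pos: [0.591, -0.1106, 0.2588]
tcp_rot: [0.227, 0.974, 0.004, -0.002]
force: [0.4, -0.3, -0.1]
finger_gap: 0.005
```

```bash
python3 - <<'E'
from h import *
import cv2
s=monitor.sense(); print(s["ee_pos"],s["force"])
print((R.from_quat(s["tcp_rot"]).as_matrix().T@(np.array([.591,-.1112,.174])-s["ee_pos"])*1000).round(1))
a=eyes.camera("scene")[100:250,280:440]; b=eyes.camera("side")[70:220,200:360]
cv2.imwrite("pics/e4.png",cv2.resize(cv2.hconcat([a,b]),(800,375),interpolation=3)[:,:,::-1])
E
```

```text
[ 0.59098224 -0.11064043  0.25878891] [ 0.39576333 -0.26790151 -0.07067725]
[-0.7 -1.  84.8]
```

View pics/e4.png

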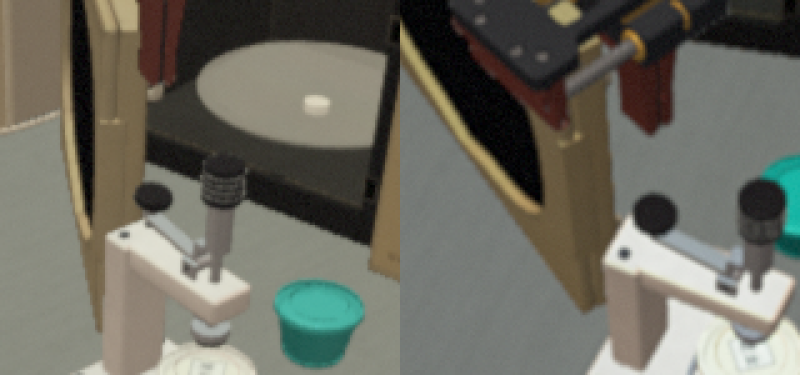

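Request:
step_arm(series=[0,0,18,0,0,0,0,0,25,0,0,0,0,0,20,0,0,0,0,0,10,0,0,0,0,0,0,0,0,0])

```text
time: 10.6
ee_pos: [0.589, -0.1091, 0.181]
tcp_rot: [0.227, 0.974, 0.005, -0.002]
force: [0.0, -0.3, 0.3]
finger_gap: 0.004
```

Request:
step_arm(series=[-1,-1,5,0,0,0,0,0,5,0,0,0,0,0,5,0,0,0,0,0,4,0,0,0,0,0,0,0,0,0])

```text
time: 11.22
ee_pos: [0.5916, -0.1108, 0.1631]
tcp_rot: [0.226, 0.974, 0.005, 0.001]
force: [1.1, 0.1, 1.6]
finger_gap: 0.005
```

```bash
python3 - <<'E'
from h import *
import cv2
a=eyes.camera("scene")[140:290,280:440]; b=eyes.camera("side")[100:250,230:390]
cv2.imwrite("pics/e5.png",cv2.resize(cv2.hconcat([a,b]),(800,375),interpolation=3)[:,:,::-1])
E
```

```text
(no output)
```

View pics/e5.png

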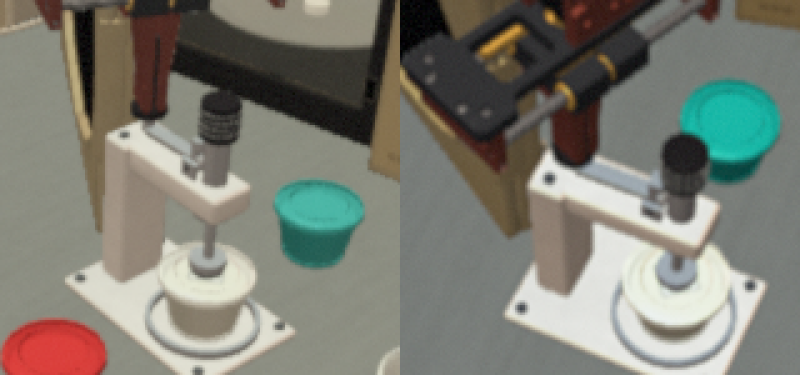

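The ram has fired down on the lid. Now lift straight up, then draw back.

Request:
step_arm(series=[0,0,-10,0,0,0,0,0,-20,0,0,0,0,0,-30,0,0,0,0,0,-30,0,0,0,0,0,-25,0,0,0,0,0,0,0,0,0,20,-10,0,0,0,0,30,-15,0,0,0,0,30,-15,0,0,0,0,30,-15,0,0,0,0,15,-8,0,0,0,0,0,0,0,0,0,0,0,0,0,0,0,0])

```text
time: 12.95
ee_pos: [0.4426, -0.1123, 0.2791]
tcp_rot: [0.226, 0.974, 0.004, -0.005]
force: [0.3, 0.8, 0.2]
finger_gap: 0.006
```

```bash
python3 - <<'E'
from h import *
import cv2
s=monitor.sense(); print(s["time"],s["ee_pos"],s["force"],abs(s["joint_vel"]).max())
a=eyes.camera("scene")[140:390,190:440]; b=eyes.camera("side")[130:430,210:410]
cv2.imwrite("pics/e6.png",cv2.hconcat([cv2.resize(a,(500,500)),cv2.resize(b,(300,500))])[:,:,::-1])
E
```

```text
12.95 [ 0.44260828 -0.11225459  0.27909632] [0.25412284 0.75831631 0.16183344] 0.008411671921026447
```

View pics/e6.png

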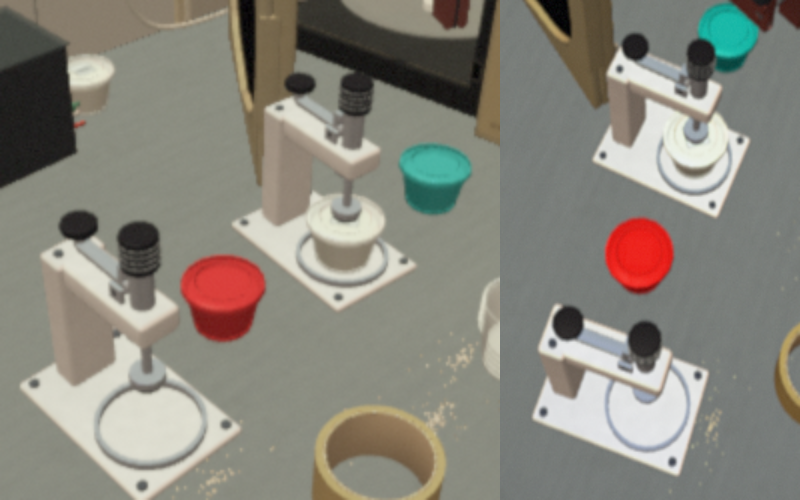

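Ram down on the lid, cup in its nest, the other stamp still down, hand clear and at rest.

```bash
python3 -c "
from rig import job
print(job.close_job())"
```

```text
the job is handed in; nothing more can be done
None
```

I cocked the stamp holding the sauce cup, let it go, and tripped it, so the ram shot down on the lid. The job was handed in at about 13 s of the 42 s allowed.

- **Cocking:** I drew the knob up about 32.5 mm and then eased it down about 5 mm. The pull force fell while the position held, and after I opened the fingers the pictures showed the ram still hanging on the catch.
- **Tripping:** I pressed the pad about 11 mm with closed fingers, slightly under the 12 to 15 mm advised. The picture showed the ram down on the lid all the same.
- **Final check:** the last pictures show the cup upright in its nest and the ram resting on its lid. The empty stamp is still down and the red and turquoise cups are where they were. The hand is clear and still, with sensed force below 1 N.
- **What went wrong:** on the way down to the knob the hand drifted 13 mm sideways. I corrected it before gripping; the force reading was near zero, so nothing seems to have been touched.

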